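# Put the right lids on the terracotta jars

### The arm

A 7-joint arm with a two-finger parallel gripper is mounted at the origin on the work surface; the furniture and walls round the work are solid. World frame = base frame: x ahead of the robot, y to its left, z up, the work surface at z = 0. Lengths are in mm, angles in rad, forces in N, time in s.
With the tool pointing down it reaches from about 400 to 875 mm from the base axis. Payload 4.4 kg.
Tool frame: the origin (TCP) lies at the very end of the fingers, on their centre line; the grasp point (between the pads) lies 19 mm behind it; z points along the fingers, y is the line along which they close (so a half turn about z gives the same grasp; the last joint's range is limited). The gripper opens to 85 mm and grips with 20 to 120 N. Pads are 22 mm wide; open, the fingers measure 114 mm over their backs; the gripper's body (76 mm by 85 mm) begins 54 mm behind the grasp point. The pads swing forward as they close: fully open they stand 13 mm farther back than shut.
Start: joints at [-1.191, 0.628, 0.038, 1.517, -0.027, 0.996, -0.02], TCP at [280.246, 586.498, 231.313] pointing down, gripper open.
Joint ranges: [-3.06, 3.06], [-0.37, 2.12], [-1.25, 1.32], [0.18, 2.47], [-1.1, 4.24], [0.23, 1.98], [-2.94, 2.94]. Speed limits (rad/s): [2.57, 2.57, 3.14, 3.14, 3.14, 3.14, 3.14].

### API

Orientations are given as [roll, pitch, yaw] about the fixed x, y, z axes, in that order (R = Rz(yaw) Ry(pitch) Rx(roll)).
In Python, from cell import sensors, get_image, camera_params, order gives the robot as it stands.
- The arm moves only by the shell command python3 -m inch 'ROWS' [OPENING]. ROWS is JSON, a list that holds one entry, the list of rows, each a list of 4 numbers: the shift along the tool's x, y, z in cm, then the turn about the tool's z in degrees. A call has 1 to 8 rows; each row is the pose to reach, as a shift and turn from the pose commanded when the call began, along the tool's axes at that moment; what a row does not reach only later rows make up. A row lasts 1/12 s, in which the tool goes at most 41.7 mm and 7.16 degrees, less where a joint would pass 70% of its speed; a pose out of reach is approached as far as the arm can. A call with a gripper value outside its range is refused whole. OPENING is the finger opening in cm, from 0 to 8.54, set as the call begins (- or left out, the last holds). The fingers move at their own pace and stop on an object; the grip force is fixed at half the most. Time passes only in rows, so rows that repeat a pose let the fingers close. It gives the time, the measured TCP pose, the force, the opening and the grip force at its end, in the units of the state.
- sensors.read_state(): the state, without advancing time (a new reading comes with each control period).
- get_image(name): name is "scene" or "side" or "wrist"; returns the picture (420x560x3 uint8, blue, green, red); there is no depth.
- camera_params(name): a dict with "mtx" (3x3 intrinsics, pixels), "rvec" (rotation vector, rad) and "tvec" (3), from world to camera coordinates, as OpenCV has them. Camera axes: x right, y down, z forward; pixel columns grow to the right and rows downward; lengths in mm; the calibration is good to about 2 mm. A picture is of the moment at which its call begins: read the wrist's pose just before it. camera_params takes no time and is no camera call; for the wrist camera it gives the pose at the moment of the call.
- order.finish_job(): hands the job in; it is judged then, once.
The state is a dict: "clock": time; "qpos": joint angles; "qd": joint speeds; "tau": joint torques, N m; "eef_pos": TCP position; "tool_rot": TCP orientation; "force": force on the tool from outside, world axes, zero at the start; "torque": the same for the moment, N m; "width": finger opening in mm; "gripper_force": force on a finger pad.
Only numpy, scipy, OpenCV 4.12 (cv2) and the standard library are available. Lean on these libraries where they do the work, as an engineer would, in place of code of your own. Each camera call takes 0.05 s, during which the arm holds its last target. There are 200 camera calls.

### The job

Close the four terracotta jars: pick out the lid that belongs to each by its shape and size and set it on so that it sits fully down and level on the rim. One of the five lids fits no jar; leave it lying where it is. Leave the jars standing where they are, and do not disturb the beaker of slip beside them.

Things in the scene. Friction and masses are not known exactly. Their poses are not given: they have to be found in the camera images.
- jar_large_round: round terracotta jar, the larger of the two round ones, outside 92 mm across, mouth 82 mm across, 68 mm high, open at the top, walls 5 mm; loose, standing on the table in the far row. Origin: centre of its underside, z up.
- jar_small_round: round terracotta jar, the smaller of the two round ones, outside 54 mm across, mouth 44 mm across, 58 mm high, open at the top, walls 5 mm; loose, standing on the table in the far row. Origin: centre of its underside, z up.
- jar_square: square terracotta jar, outside 70 x 70 mm, mouth 60 x 60 mm, sides along its x and y, 62 mm high, open at the top, walls 5 mm; loose, standing on the table in the far row. Origin: centre of its underside, z up.
- jar_oblong: oblong terracotta jar, outside 94 mm along its x by 52 mm along its y, mouth 84 x 42 mm, 54 mm high, open at the top, walls 5 mm; loose, standing on the table in the far row. Origin: centre of its underside, z up.
- lid_large_round: round terracotta lid, the largest of three round lids: plate 96 mm across, locating step below it 74 mm across; round knob 24 mm thick on top. Starts right way up on the table. Origin: centre of the step's underside, z up; plate from 8 to 16 mm up, grip from 16 to 48 mm. Seated, the plate rests on the jar's rim, the step inside with 4 mm play all round, origin 60 mm above the jar's origin.
- lid_small_round: round terracotta lid, the smallest of three round lids: plate 58 mm across, locating step below it 36 mm across; round knob 24 mm thick on top. Starts right way up on the table. Origin: centre of the step's underside, z up; plate from 8 to 16 mm up, grip from 16 to 48 mm. Seated, the plate rests on the jar's rim, the step inside with 4 mm play all round, origin 50 mm above the jar's origin.
- lid_square: square terracotta lid: plate 74 x 74 mm, locating step below it 52 x 52 mm, sides along its x and y; upright bar handle 36 mm long along its x and 18 mm thick along its y on top. Starts right way up on the table. Origin: centre of the step's underside, z up; plate from 8 to 16 mm up, grip from 16 to 48 mm. Seated, the plate rests on the jar's rim, the step inside with 4 mm play all round, origin 54 mm above the jar's origin.
- lid_oblong: oblong terracotta lid: plate 98 mm along its x by 56 mm along its y, locating step below it 76 x 34 mm; upright bar handle 36 mm long along its x and 18 mm thick along its y on top. Starts right way up on the table. Origin: centre of the step's underside, z up; plate from 8 to 16 mm up, grip from 16 to 48 mm. Seated, the plate rests on the jar's rim, the step inside with 4 mm play all round, origin 46 mm above the jar's origin.
- lid_middle_round: round terracotta lid, the middle-sized of three round lids: plate 77 mm across, locating step below it 56 mm across; round knob 24 mm thick on top. Starts right way up on the table. Origin: centre of the step's underside, z up; plate from 8 to 16 mm up, grip from 16 to 48 mm. Too wide for the small round jar, too narrow for the large one: it fits no jar.
- slip_beaker: pale grey beaker of black slip, 70 mm across, 78 mm high, a bystander on the right of the work. Origin: centre of its underside.

How it is judged (in metres and radians):
At the end, for the whole second after the job is handed in: Each jar carries its own lid, centred within 10 mm, down on the rim (within 3 mm), level within 4 degrees, released and at rest; each jar upright and within 40 mm of its start; the middle-sized round lid level and within 30 mm of its start; the beaker never tipped or moved 30 mm (horizontal distance between lid_large_round and jar_large_round below 0.01 m and z of lid_large_round in the frame of jar_large_round between 0.056 and 0.063 m and angle between each of lid_large_round, jar_large_round, lid_small_round, jar_small_round, lid_square, jar_square, lid_oblong, jar_oblong's own z axis and vertical below 0.07 rad and distance of each of jar_large_round, jar_small_round, jar_square, jar_oblong from where it was at the start of the episode below 0.04 m and linear speed of each of lid_large_round, jar_large_round, lid_small_round, jar_small_round, lid_square, jar_square, lid_oblong, jar_oblong below 0.02 m/s and contact force between each of lid_large_round, lid_small_round, lid_square, lid_oblong and the fingers below 0.1 N and horizontal distance between lid_small_round and jar_small_round below 0.01 m and z of lid_small_round in the frame of jar_small_round between 0.046 and 0.053 m and horizontal distance between lid_square and jar_square below 0.01 m and z of lid_square in the frame of jar_square between 0.05 and 0.057 m and horizontal distance between lid_oblong and jar_oblong below 0.01 m and z of lid_oblong in the frame of jar_oblong between 0.042 and 0.049 m and distance of lid_middle_round from where it was at the start of the episode below 0.03 m and angle between lid_middle_round's own z axis and vertical below 0.1 rad); the robot touches nothing.
It fails at once if the large round jar is tipped (angle between jar_large_round's own z axis and vertical above 0.35 rad).
It fails at once if the small round jar is tipped (angle between jar_small_round's own z axis and vertical above 0.35 rad).
It fails at once if the square jar is tipped (angle between jar_square's own z axis and vertical above 0.35 rad).
It fails at once if the oblong jar is tipped (angle between jar_oblong's own z axis and vertical above 0.35 rad).
It fails at once if the beaker of slip is knocked (moved more than 30 mm or tipped) (distance of slip_beaker from where it was at the start of the episode above 0.03 m or angle between slip_beaker's own z axis and vertical above 0.3 rad).
It also fails if it takes over 120 s, if anything falls off the work surface, if the arm or the gripper's body presses on something with over 40 N, if the wrist force passes 120 N, or if a joint passes its speed limit or range.

## Working session

There is one attempt and no reset: what is moved stays moved. The work goes in short steps, Python scripts to look and compute and a shell command to move; the robot and the scene stay as the last step left them, time stands still between calls to the robot, and variables do not carry over. Pictures are saved under pics/ and viewed, at most 16 in all, crops included, and the job is handed in when it is done.

```bash
mkdir -p pics; ls
python3 - <<'E'
from cell import sensors,get_image,camera_params
import cv2,numpy as np
s=sensors.read_state();print(s['clock'],s['eef_pos'],s['tool_rot'],s['width'])
for n in ['scene','side']:
    im=get_image(n);cv2.imwrite(f'pics/{n}0.png',im)
    p=camera_params(n);R=cv2.Rodrigues(np.array(p['rvec']))[0];print(n,(-R.T@np.array(p['tvec']).ravel()).round(),R[2].round(2),np.array(p['mtx'])[0,0])
E
```

```text
pics
0.0 [279.96757679 585.9161475  230.39590527] [-3.13968113e+00  2.60213692e-05  2.69575030e+00] 85.5539990335296
scene [ -79. -573.  824.] [ 0.57  0.44 -0.69] 455.0930364430521
side [ 132. -263.  882.] [ 0.49  0.19 -0.85] 420.71948718970145
```

View pics/scene0.png

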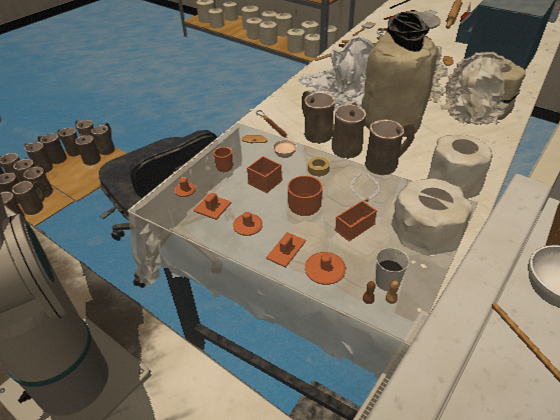

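View pics/side0.png

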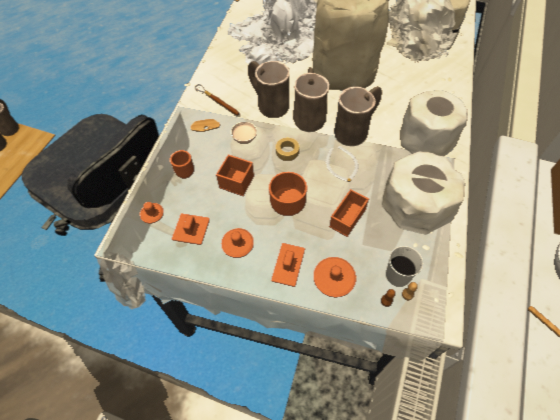

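The scene and side views show the lids in the near row, from left to right: small round, square, middle round, oblong and large round. In the side view they're at about (151,212), (191,229), (237,242), (289,264) and (335,276). The jars are behind them: small round (181,163), square (235,174), large round (288,193) and oblong (349,212). The beaker is at (403,265).

```bash
cat > h.py <<'E'
import cv2,numpy as np
from cell import sensors,get_image,camera_params
def ray(p,uv,z):
    R=cv2.Rodrigues(np.array(p['rvec'],float))[0];t=np.array(p['tvec'],float).ravel()
    uv=np.asarray(uv,float).reshape(-1,1,2)
    n=cv2.undistortPoints(uv,np.array(p['mtx'],float),None).reshape(-1,2)
    d=np.c_[n,np.ones(len(n))]@R; c=-R.T@t
    return c+d*((z-c[2])/d[:,2])[:,None]
def mask(im):
    h=cv2.cvtColor(im,cv2.COLOR_BGR2HSV)
    m=(((h[...,0]<14)|(h[...,0]>174))&(h[...,1]>150)&(h[...,2]>50)).astype(np.uint8)*255
    return m
def blobs(m,amin=100):
    cs,_=cv2.findContours(m,cv2.RETR_EXTERNAL,cv2.CHAIN_APPROX_NONE)
    return [c for c in cs if cv2.contourArea(c)>amin]
E
python3 - <<'E'
from h import *
for n in ['scene','side']:
    im=cv2.imread(f'pics/{n}0.png');p=camera_params(n);print(n)
    for c in sorted(blobs(mask(im)),key=lambda c:c[:,0,0].min()):
        M=cv2.moments(c);u=(M['m10']/M['m00'],M['m01']/M['m00'])
        hs=cv2.cvtColor(im,cv2.COLOR_BGR2HSV)[int(u[1]),int(u[0])]
        print(np.round(u),M['m00'],ray(p,u,16).round()[0][:2],ray(p,u,45).round()[0][:2],hs)
E
```

```text
scene
[184. 188.] 221.5 [518. 231.] [497. 202.] [ 10 168  94]
[212. 206.] 490.0 [510. 119.] [489.  94.] [ 10 150  78]
[223. 158.] 334.5 [681. 236.] [654. 207.] [  9 162  88]
[247. 224.] 457.0 [513.   0.] [492. -21.] [ 10 155  97]
[264. 174.] 815.0 [697.  92.] [669.  68.] [ 10 151  91]
[286. 249.] 639.0 [ 501. -129.] [ 481. -145.] [  9 144  90]
[304. 194.] 1069.5 [689. -52.] [662. -71.] [ 10 170 108]
[325. 268.] 964.0 [ 508. -237.] [ 487. -249.] [ 11 170  93]
[355. 220.] 950.0 [ 685. -213.] [ 657. -226.] [ 10 149  96]
side
[151. 212.] 335.0 [518. 231.] [505. 214.] [ 10 187  94]
[182. 163.] 430.5 [677. 231.] [659. 214.] [ 10 182 101]
[191. 229.] 737.0 [510. 120.] [497. 107.] [ 10 178  89]
[235. 174.] 959.5 [691.  85.] [673.  74.] [ 11 185 219]
[237. 243.] 661.0 [513.   2.] [501.  -7.] [  9 178  96]
[287. 193.] 1243.0 [684. -60.] [666. -67.] [ 11 185 226]
[288. 264.] 857.0 [ 502. -128.] [ 490. -132.] [ 10 185 201]
[334. 277.] 1229.0 [ 509. -234.] [ 497. -235.] [ 10 183 102]
[348. 212.] 907.5 [ 681. -218.] [ 662. -219.] [ 11 188 223]
```

```bash
cat >> h.py <<'E'
from scipy.spatial.transform import Rotation as Ro
def go(x,y,z,yaw=None):
    s=sensors.read_state();R=Ro.from_euler('xyz',s['tool_rot'])
    d=R.inv().apply(np.array([x,y,z])-s['eef_pos'])/10
    y0=np.degrees(s['tool_rot'][2]); t=0 if yaw is None else -((yaw-y0+180)%360-180)
    print('t',round(s['clock'],1),'pos',np.round(s['eef_pos'],1),'yaw',round(y0,1),'-> row',d.round(2),round(t,1),'w',round(s['width'],1))
E
python3 -m inch '[[[-4,-2.5,-2,7],[-8,-5,-4,14],[-12,-7.5,-6,21],[-15,-10.5,-7,28],[-18,-13,-8,32],[-22,-15.5,-8.5,32],[-25,-17.5,-8.5,32],[-25.5,-17.5,-8.5,32]]]'
python3 -c "
from h import *
go(590,0,400,90)"
```

```text
clock: 0.77
eef_pos: [436.0, 315.0, 317.0]
tool_rot: [3.141, 0.001, 2.135]
force: [-0.1, 0.1, -0.1]
width: 85.2
gripper_force: 0.0
t 0.8 pos [436. 315. 317.] yaw 122.3 -> row [-34.86  -3.83  -8.27] 32.3 w 85.2
```

```bash
python3 -m inch '[[[-35,-4,-8.3,32],[-35,-4,-8.3,32],[-35,-4,-8.3,32],[-35,-4,-8.3,32],[-35,-4,-8.3,32],[-35,-4,-8.3,32],[-35,-4,-8.3,32],[-35,-4,-8.3,32]]]'
python3 -m inch '[[[0,0,0,0],[0,0,0,0],[0,0,0,0]]]'
python3 - <<'E'
from h import *
go(590,0,400,90)
p=camera_params('wrist');im=get_image('wrist');cv2.imwrite('pics/w1.png',im)
R=cv2.Rodrigues(np.array(p['rvec']))[0];print((-R.T@np.array(p['tvec']).ravel()).round(),R.round(2),np.array(p['mtx'])[0,0])
print(ray(p,[[0,0],[560,0],[560,420],[0,420]],16).round())
E
```

```text
clock: 1.43
eef_pos: [577.0, 25.2, 393.0]
tool_rot: [-3.141, -0.0, 1.579]
force: [0.3, 0.7, 0.7]
width: 85.7
gripper_force: 0.0
clock: 1.68
eef_pos: [576.3, 27.5, 392.0]
tool_rot: [-3.14, -0.001, 1.579]
force: [-0.9, 1.1, -0.3]
width: 85.5
gripper_force: 0.0
t 1.7 pos [576.3  27.5 392. ] yaw 90.5 -> row [-2.76  1.35 -0.8 ] 0.5 w 85.5
[576.  98. 535.] [[ 1.    0.01 -0.  ]
 [ 0.01 -0.96  0.28]
 [ 0.   -0.28 -0.96]] 340.0619805028137
[[ 200.  238.   16.]
 [ 957.  243.   16.]
 [1128. -476.   16.]
 [  42. -485.   16.]]
```

View pics/w1.png

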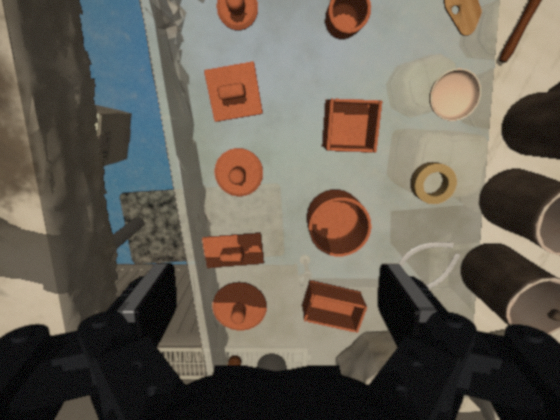

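The wrist view shows all nine parts. Both bar handles run roughly along world x: the square lid is at (233,92) and the oblong lid at (233,250). I'll turn to yaw 180 and put the camera straight above each part to measure it.

```bash
python3 -m inch '[[[0,0,0,-7],[0,2,2,-14],[1,4,4,-21],[2,6,6,-28],[3,8,8,-35],[4,10,10,-42],[5,12,12,-49],[5,14,14,-56]]]'
python3 -c "
from h import *
go(748,77,250,180)"
```

```text
clock: 2.4
eef_pos: [716.0, 84.7, 251.0]
tool_rot: [3.139, -0.004, 2.569]
force: [-0.7, 0.0, -0.1]
width: 85.5
gripper_force: 0.0
t 2.4 pos [716.   84.7 251. ] yaw 147.2 -> row [-3.1   1.09  0.09] -32.8 w 85.5
```

```bash
cat >> h.py <<'E'
def look(name,zt,round_,guess,save=True):
    s=sensors.read_state();p=camera_params('wrist');im=get_image('wrist')
    cv2.imwrite(f'pics/{name}.png',im)
    best=None
    for c in blobs(mask(im),300):
        h=cv2.convexHull(c); P=ray(p,h,zt)[:,:2].astype(np.float32)
        edge=(c.min(axis=(0,1))<=1) or c[:,0,0].max()>=558 or c[:,0,1].max()>=418
        if round_: (ct,r)=cv2.minEnclosingCircle(P);o=(np.round(ct,1),'diam',round(2*r,1))
        else:
            ct,wh,a=cv2.minAreaRect(P);o=(np.round(ct,1),'wh',np.round(wh,1),'ang',round(a,1))
        d=np.hypot(ct[0]-guess[0],ct[1]-guess[1])
        if best is None or d<best[0]: best=(d,edge,o)
    R=cv2.Rodrigues(np.array(p['rvec']))[0]
    print(name,'cam',(-R.T@np.array(p['tvec']).ravel()).round(),best)
E
python3 -m inch '[[[-3.1,1.1,0,-7],[-3.1,1.1,0,-14],[-3.1,1.1,0,-21],[-3.1,1.1,0,-28],[-3.1,1.1,0,-33],[-3.1,1.1,0,-33],[-3.1,1.1,0,-33]]]' |head -3
python3 -c "
from h import *
look('jsq',62,False,(678,77))
go(735,220,250,180)"
```

```text
clock: 2.98
eef_pos: [747.6, 72.2, 252.3]
tool_rot: [3.141, -0.001, 3.132]Traceback (most recent call last):
  File "<string>", line 3, in <module>
    look('jsq',62,False,(678,77))
    ~~~~^^^^^^^^^^^^^^^^^^^^^^^^^
  File "h.py", line 28, in look
    edge=(c.min(axis=(0,1))<=1) or c[:,0,0].max()>=558 or c[:,0,1].max()>=418
         ^^^^^^^^^^^^^^^^^^^^^^^^^^^^^^^^^^^^^^^^^^^^^^^^^^^^^^^^^^^^^^^^^^^^
ValueError: The truth value of an array with more than one element is ambiguous. Use a.any() or a.all()
```

View pics/jsq.png

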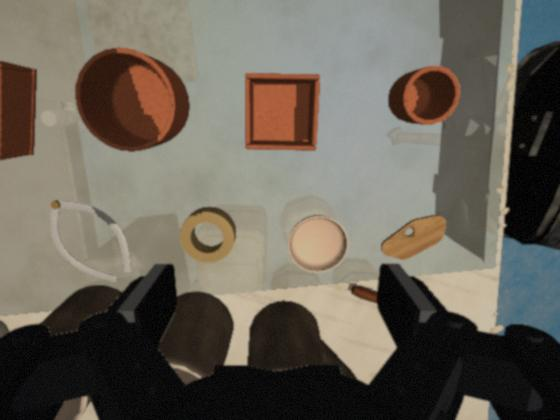

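The view from above shows the square jar at (282,112), the large round jar at (130,100), the small round jar at (430,97) and part of the oblong jar at the left edge.

```bash
sed -i 's/c.min(axis=(0,1))<=1/c.min()<=1/' h.py
python3 -c "
from h import *
look('jsq',62,False,(678,77))
go(735,215,250,180)"
python3 -m inch '[[[1,3.5,0,0],[1,7,0,0],[1.2,10.5,0,0],[1.2,14.3,0,0],[1.2,14.3,0,0],[1.2,14.3,0,0]]]' |head -2
python3 -c "
from h import *
look('jsr',58,True,(665,220))
go(575,223,250,180)"
```

```text
jsq cam [677.  72. 396.] (np.float64(2.204795615361124), np.False_, (array([680. ,  77.9]), 'wh', array([66.4, 67.2]), 'ang', 88.1))
t 3.1 pos [747.9  71.3 252.5] yaw 179.4 -> row [ 1.43 14.35  0.26] -0.6 w 85.5
clock: 3.58
eef_pos: [736.2, 218.5, 252.2]
jsr cam [666. 219. 396.] (np.float64(1.0844934213325774), np.False_, (array([665.7, 219.2]), 'diam', 50.8))
t 3.6 pos [737.  214.8 252.4] yaw 179.6 -> row [16.21  0.7   0.25] -0.4 w 85.8
```

```bash
python3 -m inch '[[[4,0.7,0,0],[8,0.7,0,0],[12,0.7,0,0],[16.2,0.7,0,0],[16.2,0.7,0,0],[16.2,0.7,0,0]]]' |head -2
python3 -c "
from h import *
look('lsr',16,True,(512,223))
go(512,223,100,180)"
```

```text
clock: 4.13
eef_pos: [573.2, 219.9, 253.2]
lsr cam [503. 221. 397.] (np.float64(12.19322253847531), np.False_, (array([519.8, 232.4]), 'diam', 53.9))
t 4.2 pos [576.  220.1 253.7] yaw 179.3 -> row [ 6.43  0.23 15.36] -0.7 w 85.2
```

View pics/lsr.png

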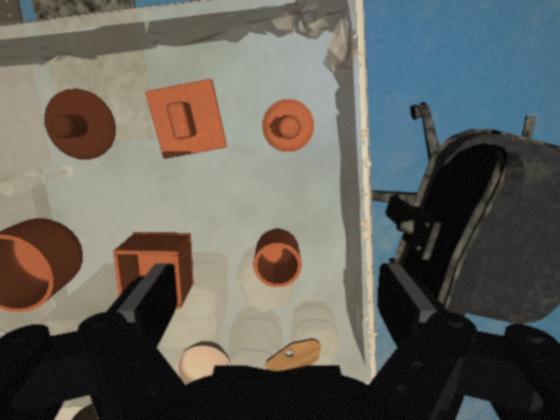

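The small lid is at (288,125). The sheet or wall edge runs along col ~360, which puts it near y=300. I'll use a partial opening there.

```bash
python3 -c "
from h import *
go(520,232,80,180)"
python3 -m inch '[[[3,1.2,4,0],[5.6,1.2,8,0],[5.6,1.2,12,0],[5.6,1.2,15,0],[5.6,1.2,17.4,0],[5.6,1.2,17.4,0],[5.6,1.2,17.4,0],[5.6,1.2,17.4,0]]]' 5
python3 -c "
from h import *
go(520,232,21,180)
look('lsr2',16,True,(520,232))"
```

```text
t 4.2 pos [576.  220.1 253.7] yaw 179.3 -> row [ 5.64  1.14 17.36] -0.7 w 85.2
clock: 4.85
eef_pos: [522.6, 234.2, 80.1]
tool_rot: [3.141, 0.004, 3.13]
force: [-0.2, -0.1, 0.3]
width: 49.9
gripper_force: 0.0
t 4.8 pos [522.6 234.2  80.1] yaw 179.4 -> row [ 0.28 -0.22  5.91] -0.6 w 49.9
lsr2 cam [451. 235. 223.] (np.float64(1.5249187069789667), np.False_, (array([518.6, 232.6]), 'diam', 55.4))
```

View pics/lsr2.png

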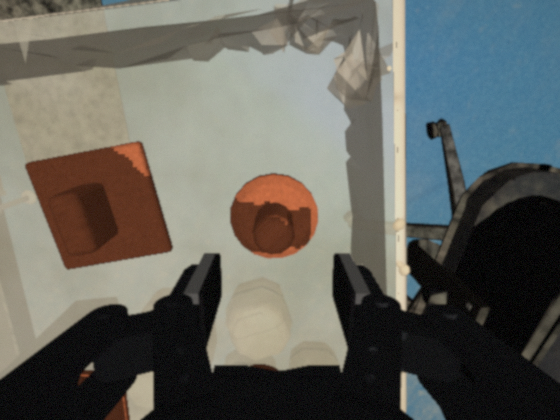

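The lid is at (274,215), lined up between the fingers (cols ~205 and ~345), so I can descend and grip.

```bash
python3 -m inch '[[[0.4,-0.2,3,0],[0.4,-0.2,5.9,0],[0.4,-0.2,5.9,0],[0.4,-0.2,5.9,0]]]'
python3 -m inch '[[[0,0,0,0],[0,0,0,0],[0,0,0,0],[0,0,0,0],[0,0,0,0],[0,0,0,0],[0,0,0,0]]]' 0
python3 -m inch '[[[0,0,-4,0],[0,0,-8,0],[0,0,-12,0],[0,0,-12,0],[0,0,-12,0]]]'
python3 -c "
from h import *
go(665.7,219.2,140,180)"
```

```text
clock: 5.23
eef_pos: [516.4, 232.2, 20.5]
tool_rot: [3.142, 0.0, 3.132]
force: [0.4, 0.2, 0.5]
width: 49.9
gripper_force: 0.0
clock: 5.82
eef_pos: [517.6, 232.9, 22.2]
tool_rot: [3.14, 0.004, 3.132]
force: [-1.0, -0.7, 4.3]
width: 21.9
gripper_force: 58.6
clock: 6.23
eef_pos: [518.1, 233.3, 143.7]
tool_rot: [3.138, 0.007, 3.132]
force: [-0.7, -0.4, -0.3]
width: 21.7
gripper_force: 59.2
t 6.2 pos [518.1 233.3 143.7] yaw 179.5 -> row [-14.77  -1.27   0.47] -0.5 w 21.7
```

```bash
python3 -m inch '[[[-4,-0.7,0,0],[-8,-1.3,0,0],[-12,-1.3,0,0],[-14.6,-1.3,0,0],[-14.6,-1.3,0,0],[-14.6,-1.3,3.5,0],[-14.6,-1.3,4,0],[-14.6,-1.3,4,0]]]'
python3 -c "
from h import *
go(664.5,219.2,71,180)
look('p1',70,True,(665,219))"
```

```text
clock: 6.9
eef_pos: [657.7, 217.1, 96.1]
tool_rot: [-3.139, -0.009, 3.133]
force: [-0.2, -0.1, -0.5]
width: 22.0
gripper_force: 59.1
t 6.9 pos [657.7 217.1  96.1] yaw 179.5 -> row [-0.7   0.22  2.5 ] -0.5 w 22.0
p1 cam [588. 218. 240.] (np.float64(1.122168909709371), np.False_, (array([665.6, 218.1]), 'diam', 76.2))
```

View pics/p1.png

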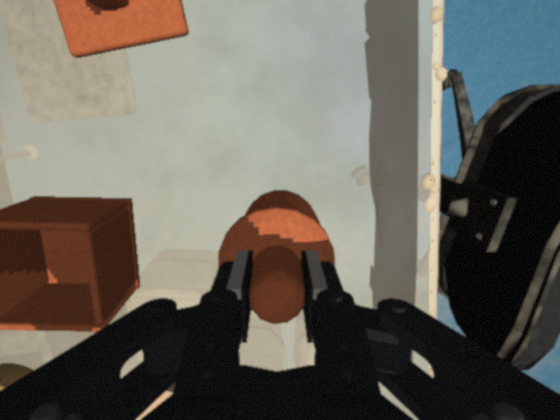

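The lid is held at (276,260) over the small jar, whose body shows behind it at (284,205). I'll let it settle and re-read the pose before lowering.

```bash
python3 -m inch '[[[0,0,0,0],[0,0,0,0],[0,0,0,0]]]' | head -3
python3 -c "
from h import *
go(664.5,219.2,71,180)"
```

```text
clock: 7.2
eef_pos: [662.3, 218.3, 101.3]
tool_rot: [3.141, 0.002, 3.132]
t 7.2 pos [662.3 218.3 101.3] yaw 179.5 -> row [-0.21  0.09  3.03] -0.5 w 21.5
```

```bash
python3 -m inch '[[[-0.2,0.1,0,0],[-0.2,0.1,1,0],[-0.2,0.1,2,0],[-0.2,0.1,2.9,0],[-0.2,0.1,2.9,0],[-0.2,0.1,2.9,0],[-0.2,0.1,2.9,0]]]'
python3 -m inch '[[[0,0,0.1,0],[0,0,0.1,0],[0,0,0.1,0],[0,0,0.1,0]]]'
```

```text
clock: 7.78
eef_pos: [664.2, 219.0, 71.3]
tool_rot: [3.141, 0.001, 3.132]
force: [-0.6, -0.4, 6.7]
width: 21.9
gripper_force: 62.0
clock: 8.12
eef_pos: [664.4, 219.0, 71.2]
tool_rot: [3.141, 0.002, 3.132]
force: [-3.7, -1.0, 12.0]
width: 21.4
gripper_force: 62.5
```

```bash
python3 -m inch '[[[0,0,0,0],[0,0,0,0],[0,0,0,0],[0,0,0,0],[0,0,0,0]]]' 5
python3 -m inch '[[[0,0,-3,0],[0,0,-7,0],[0,0,-11,0],[4,0,-14,0],[7.1,0,-17,0],[7.1,0,-17.5,0],[7.1,0,-17.5,0],[7.1,0,-17.5,0]]]'|head -2
python3 -m inch '[[[0,0,0,0],[0,0,0,0]]]' 8.5|head -2
python3 -c "
from h import *
look('q1',66,True,(665,219))
go(571,119,250,180)"
```

```text
clock: 8.53
eef_pos: [663.3, 218.7, 69.0]
tool_rot: [-3.141, -0.001, 3.132]
force: [-0.3, 0.0, 0.2]
width: 49.7
gripper_force: 0.0
clock: 9.2
eef_pos: [593.4, 219.6, 245.1]
clock: 9.37
eef_pos: [593.0, 218.7, 242.6]
q1 cam [523. 220. 386.] (np.float64(6.999406717588595), np.False_, (array([658. , 218.7]), 'diam', 67.3))
t 9.4 pos [592.9 218.8 242.7] yaw 179.4 -> row [  2.09 -10.    -0.71] -0.6 w 79.0
```

View pics/q1.png

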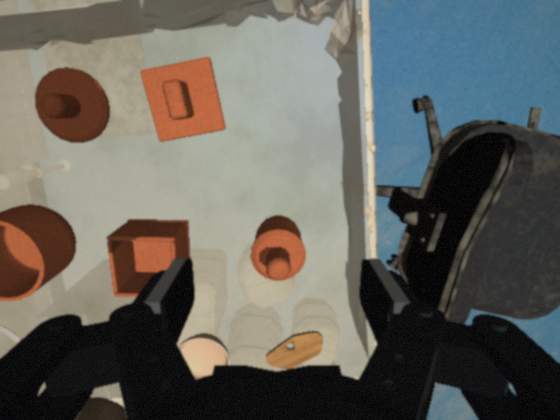

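The small lid sits level at (277,250). Next is the square lid at (184,98), which is rotated about 8–10°.

```bash
python3 -m inch '[[[1,-4,0,0],[2,-8,0,0],[2,-10,0,0],[2,-10,0,0],[2,-10,0,0],[2,-10,0,0]]]'|head -2
python3 -c "
from h import *
look('lsq',16,False,(510,119))
im=cv2.imread('pics/lsq.png');cv2.imwrite('pics/lsqc.png',im[0:300,120:420])
go(510,119,80,180)"
```

```text
clock: 9.92
eef_pos: [572.0, 120.7, 243.9]
lsq cam [501. 121. 387.] (np.float64(3.672160771877495), np.False_, (array([512.1, 122. ]), 'wh', array([70.8, 70.6]), 'ang', 9.8))
t 10.0 pos [571.9 121.3 244. ] yaw 179.6 -> row [ 6.18 -0.3  16.4 ] -0.4 w 85.2
```

View pics/lsqc.png

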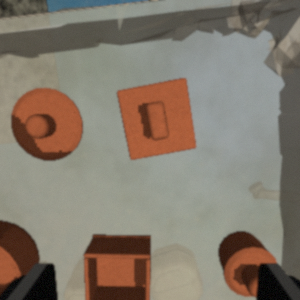

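```bash
python3 -c "
from h import *
go(512,122,80,189.8)"
python3 -m inch '[[[3,0,4,-5],[6,0.1,8,-10.2],[6,0.1,12,-10.2],[6,0.1,16,-10.2],[6,0.1,16.4,-10.2],[6,0.1,16.4,-10.2],[6,0.1,16.4,-10.2]]]' 6|head -3
python3 -m inch '[[[0,0,0,0],[0,0,0,0]]]'|head -2
python3 -c "
from h import *
look('lsq2',16,False,(512,122))
go(512,122,21,189.8)"
```

```text
t 10.0 pos [571.9 121.3 244. ] yaw 179.6 -> row [ 5.98  0.   16.4 ] -10.2 w 85.2
clock: 10.55
eef_pos: [511.6, 122.6, 80.0]
tool_rot: [3.141, -0.001, -2.971]
clock: 10.72
eef_pos: [513.4, 122.1, 82.3]
lsq2 cam [443. 110. 225.] (np.float64(0.551640691606266), np.False_, (array([511.5, 121.9]), 'wh', array([71.5, 71.3]), 'ang', 9.6))
t 10.8 pos [513.2 122.   82.3] yaw -170.3 -> row [0.14 0.02 6.13] -0.1 w 60.0
```

```bash
python3 -m inch '[[[0.1,0,3,0],[0.1,0,6.1,0],[0.1,0,6.1,0],[0.1,0,6.1,0],[0.1,0,6.1,0]]]'|head -2
python3 -m inch '[[[0,0,0,0],[0,0,0,0],[0,0,0,0],[0,0,0,0],[0,0,0,0],[0,0,0,0],[0,0,0,0]]]' 0
python3 -m inch '[[[0,0,-4,0],[0,0,-8,0],[0,0,-9,3],[0,0,-9,10],[0,0,-9,12],[0,0,-9,12],[0,0,-9,12]]]'
python3 -c "
from h import *
go(680,77.9,105,178.1)"
```

```text
clock: 11.18
eef_pos: [511.8, 121.3, 21.3]
clock: 11.77
eef_pos: [511.6, 121.4, 21.0]
tool_rot: [3.141, 0.002, -2.973]
force: [-1.1, 0.3, 7.5]
width: 17.2
gripper_force: 59.5
clock: 12.35
eef_pos: [510.2, 121.1, 109.3]
tool_rot: [-3.141, -0.001, 3.103]
force: [1.5, 0.3, -1.3]
width: 16.9
gripper_force: 59.0
t 12.3 pos [510.2 121.1 109.3] yaw 177.8 -> row [-17.13  -3.66   0.42] -0.3 w 16.9
```

```bash
python3 -m inch '[[[-3.5,-0.8,0,0],[-7,-1.6,0,0],[-10.5,-2.4,0,0],[-14,-3.2,0,0],[-17,-3.7,0,0],[-17.1,-3.7,0,0],[-17.1,-3.7,0,0],[-17.1,-3.7,0,0]]]'|head -2
python3 -m inch '[[[0,0,0,0],[0,0,0,0],[0,0,0,0]]]'|head -2
python3 -c "
from h import *
go(680,77.9,75,178.1)"
```

```text
clock: 13.02
eef_pos: [678.3, 77.4, 108.3]
clock: 13.27
eef_pos: [679.2, 77.8, 109.9]
t 13.3 pos [679.2  77.8 109.9] yaw 177.7 -> row [-0.08  0.01  3.49] -0.4 w 17.0
```

```bash
python3 -m inch '[[[0,0,1,0],[0,0,2,0],[0,0,3,0],[0,0,3.4,0],[0,0,3.6,0],[0,0,3.6,0],[0,0,3.6,0]]]'
python3 -m inch '[[[0,0,0.15,0],[0,0,0.15,0],[0,0,0.15,0],[0,0,0.15,0]]]'
```

```text
clock: 13.85
eef_pos: [679.1, 77.1, 75.2]
tool_rot: [-3.141, -0.002, 3.101]
force: [-5.3, -0.6, 14.5]
width: 17.3
gripper_force: 61.1
clock: 14.18
eef_pos: [679.1, 77.1, 75.1]
tool_rot: [-3.142, -0.002, 3.101]
force: [-9.0, -0.8, 23.0]
width: 17.3
gripper_force: 62.4
```

```bash
python3 -m inch '[[[0,0,0,0],[0,0,0,0],[0,0,0,0],[0,0,0,0],[0,0,0,0]]]' 6|tail -2
python3 -m inch '[[[0,0,-3,0],[0,0,-7,0],[0,0,-11,0],[2,-3,-14,0],[4,-6,-17,0],[7,-8,-17.5,0],[10,-10,-17.5,0],[11,-11,-17.5,0]]]'|head -2
python3 -c "
from h import *
look('q2',70,False,(680,78))
go(567,-128,250,180)"
```

```text
width: 60.3
gripper_force: 0.0
clock: 15.27
eef_pos: [561.0, -32.3, 248.1]
q2 cam [491. -29. 392.] (np.float64(32.28271029797032), np.False_, (array([648. ,  82.3]), 'wh', array([106.9,  45. ]), 'ang', 46.6))
t 15.3 pos [560.7 -33.5 247.9] yaw 177.3 -> row [-1.07 -9.41 -0.19] -2.7 w 59.8
```

View pics/q2.png

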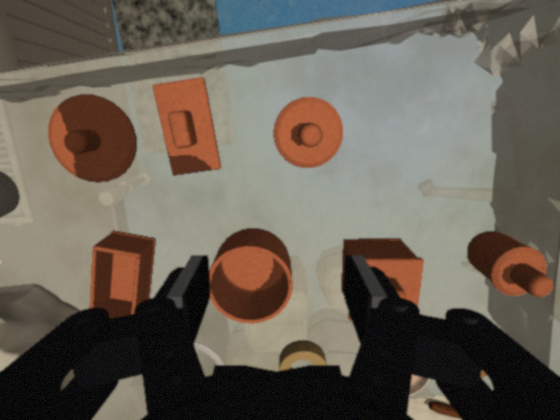

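The square lid at (385,265) looks seated, though a finger partly hides it; I'll check it again later. The oblong lid is at (188,127).

```bash
python3 -m inch '[[[-1,-4,0,0],[-1,-8,0,0],[-1,-9.4,0,-2.7],[-1,-9.4,0,-2.7],[-1,-9.4,0,-2.7],[-1,-9.4,0,-2.7]]]'|head -2
python3 -c "
from h import *
look('lob',16,False,(501,-128))
go(501,-128,80,180)"
```

```text
clock: 15.82
eef_pos: [572.3, -120.8, 246.9]
lob cam [ 502. -121.  390.] (np.float64(4.097069606146113), np.False_, (array([ 504.9, -126.8]), 'wh', array([94.7, 52.9]), 'ang', 5.8))
t 15.9 pos [ 572.3 -120.4  246.9] yaw -179.5 -> row [ 7.13 -0.73 16.69] 0.5 w 59.9
```

```bash
python3 -c "
from h import *
go(505,-126.8,80,185.8)"
python3 -m inch '[[[3,-0.3,4,-3],[6,-0.7,8,-5.3],[6.7,-0.7,12,-5.3],[6.7,-0.7,16,-5.3],[6.7,-0.7,16.7,-5.3],[6.7,-0.7,16.7,-5.3],[6.7,-0.7,16.7,-5.3],[6.7,-0.7,16.7,-5.3]]]'|head -2
python3 -c "
from h import *
look('lob2',16,False,(505,-127))
go(505,-126.8,21,185.8)"
```

```text
t 15.9 pos [ 572.3 -120.4  246.9] yaw -179.5 -> row [ 6.73 -0.61 16.69] -5.3 w 59.9
clock: 16.53
eef_pos: [506.7, -129.3, 81.5]
lob2 cam [ 436. -136.  225.] (np.float64(0.9011081580898568), np.False_, (array([ 504.1, -126.9]), 'wh', array([95.4, 53.6]), 'ang', 5.7))
t 16.6 pos [ 506.9 -129.6   81.9] yaw -174.3 -> row [0.18 0.3  6.09] -0.1 w 60.2
```

```bash
python3 -m inch '[[[0.2,0.3,3,0],[0.2,0.3,6.1,0],[0.2,0.3,6.1,0],[0.2,0.3,6.1,0],[0.2,0.3,6.1,0]]]'|head -2
python3 -m inch '[[[0,0,0,0],[0,0,0,0],[0,0,0,0],[0,0,0,0],[0,0,0,0],[0,0,0,0],[0,0,0,0]]]' 0
python3 -m inch '[[[0,0,-4,0],[0,0,-8,0],[0,0,-12,0],[0,0,-16,0],[0,0,-19,0],[0,0,-19,0],[0,0,-19,0]]]'
python3 -c "
from h import *
go(735,-218,210,180)"
```

```text
clock: 17.0
eef_pos: [504.1, -127.5, 21.1]
clock: 17.58
eef_pos: [503.5, -127.4, 20.5]
tool_rot: [-3.141, 0.002, -3.043]
force: [-1.4, 1.3, 7.5]
width: 16.9
gripper_force: 59.6
clock: 18.17
eef_pos: [503.6, -127.5, 211.2]
tool_rot: [-3.14, 0.004, -3.043]
force: [-0.2, 1.3, -1.7]
width: 17.1
gripper_force: 59.0
t 18.2 pos [ 503.6 -127.5  211.2] yaw -174.4 -> row [-22.14 -11.28   0.23] 5.6 w 17.1
```

Run:
```python
from h import *
ps,pc=camera_params('side'),camera_params('scene')
# lump left extreme & top: side (386,195) top (437,153); scene (394,215), top (432,180)
for a,b in [((386,195),(394,214)),((428,180),(441,201))]:
    best=min(((np.linalg.norm((ray(ps,a,z)-ray(pc,b,z))[0]),z) for z in range(0,300,5)))
    print(best,ray(ps,a,best[1]).round())
```

```text
(np.float64(4.78079683117244), 30) [[ 751. -291.   30.]]
(np.float64(14.014071620508467), 90) [[ 781. -371.   90.]]
```

Its top is at about z=90–100, so 210 is clear.

```bash
python3 -c "
from h import *
go(765,-215,210,180)"
python3 -m inch '[[[-3,-1,0,0],[-7,-2.5,0,0],[-11,-4,0,0],[-15,-6,0,2],[-18,-7.5,0,4],[-21,-9,0,5.6],[-24,-10.5,0,5.6],[-25.1,-11.3,0,5.6]]]'|head -2
python3 -m inch '[[[0,0,0,0],[0,0,0,0],[0,0,0,0]]]'|head -2
python3 -c "
from h import *
look('job',54,False,(667,-220))
"
```

```text
t 18.2 pos [ 503.6 -127.5  211.2] yaw -174.4 -> row [-25.15 -11.28   0.25] 5.6 w 17.1
clock: 18.83
eef_pos: [765.4, -215.4, 204.8]
clock: 19.08
eef_pos: [761.9, -214.2, 207.2]
job cam [ 692. -214.  351.] (np.float64(5.499616659433805), np.False_, (array([ 672.4, -219.1]), 'wh', array([49.2, 91.2]), 'ang', 76.2))
```

View pics/job.png

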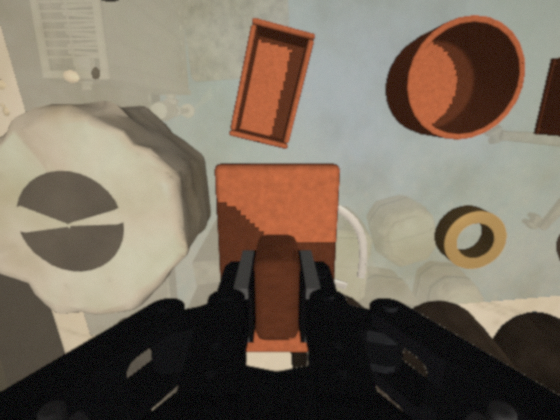

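The oblong jar is at (272,83), rotated by about −14°. The lid is held straight at (277,220).

```bash
python3 -c "
from h import *
go(672,-219,100,166.2)"
python3 -m inch '[[[3,-0.2,0,5],[6,-0.4,0,10],[9,-0.5,3,13.5],[9,-0.5,6,13.5],[9,-0.5,9,13.5],[9,-0.5,10.7,13.5],[9,-0.5,10.7,13.5],[9,-0.5,10.7,13.5]]]'|head -2
python3 -m inch '[[[0,0,0,0],[0,0,0,0],[0,0,0,0]]]'|head -2
python3 -c "
from h import *
go(672,-219,66.7,166.2)"
```

```text
t 19.1 pos [ 762.1 -214.2  208.2] yaw -179.9 -> row [ 8.98 -0.48 10.84] 13.9 w 17.0
clock: 19.8
eef_pos: [672.6, -219.3, 102.2]
clock: 20.05
eef_pos: [674.6, -220.3, 104.2]
t 20.1 pos [ 674.6 -220.3  104.2] yaw 166.6 -> row [0.3  0.07 3.75] 0.4 w 16.5
```

```bash
python3 -m inch '[[[0.3,0.1,1,0.4],[0.3,0.1,2,0.4],[0.3,0.1,3,0.4],[0.3,0.1,3.5,0.4],[0.3,0.1,3.8,0.4],[0.3,0.1,3.8,0.4],[0.3,0.1,3.8,0.4]]]'
python3 -m inch '[[[0,0,0.1,0],[0,0,0.1,0],[0,0,0.1,0],[0,0,0.1,0]]]'
```

```text
clock: 20.63
eef_pos: [669.6, -217.6, 66.5]
tool_rot: [3.141, -0.003, 2.9]
force: [-8.2, 3.6, 19.5]
width: 17.0
gripper_force: 62.1
clock: 20.97
eef_pos: [669.6, -217.6, 66.4]
tool_rot: [3.141, -0.003, 2.9]
force: [-10.4, 4.1, 24.4]
width: 17.2
gripper_force: 63.0
```

```bash
python3 -m inch '[[[0,0,0,0],[0,0,0,0],[0,0,0,0],[0,0,0,0],[0,0,0,0]]]' 6|tail -2
python3 -m inch '[[[0,0,-3,0],[0,0,-7,0],[0,0,-11,0],[3,0,-14,-7],[6,0,-17,-13.8],[9,-1,-18,-13.8],[9,-1,-18,-13.8],[9,-1,-18,-13.8]]]'|head -2
python3 -c "
from h import *
look('llr',16,True,(508,-235))
go(508,-235,80,180)"
```

```text
width: 60.3
gripper_force: 0.0
clock: 22.05
eef_pos: [580.2, -207.5, 244.5]
llr cam [ 509. -207.  388.] (np.float64(4.929260267226351), np.False_, (array([ 512.6, -233.2]), 'diam', 91.9))
t 22.1 pos [ 581.3 -206.8  243.5] yaw 179.9 -> row [ 7.34 -2.83 16.34] -0.1 w 59.6
```

View pics/llr.png

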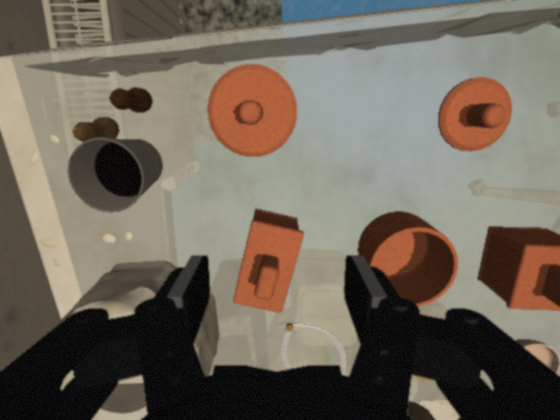

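The oblong lid is seated at (268,265). The large lid is at (252,110), and the beaker at (115,175) is well clear of it.

```bash
python3 -m inch '[[[3,-1,4,0],[6,-2.6,8,0],[6.9,-2.6,12,0],[6.9,-2.6,16,0],[6.9,-2.6,16.3,0],[6.9,-2.6,16.3,0],[6.9,-2.6,16.3,0],[6.9,-2.6,16.3,0]]]' 5|head -2
python3 -c "
from h import *
look('llr2',16,True,(512,-233))
go(512.3,-233,21,180)"
```

```text
clock: 22.77
eef_pos: [514.0, -232.6, 80.7]
llr2 cam [ 443. -232.  224.] (np.float64(0.5120978343559458), np.False_, (array([ 511.5, -233.1]), 'diam', 93.1))
t 22.8 pos [ 514.2 -232.7   81.4] yaw 180.0 -> row [ 0.21 -0.03  6.04] -0.0 w 50.0
```

```bash
python3 -m inch '[[[0.2,0,3,0],[0.2,0,6,0],[0.2,0,6,0],[0.2,0,6,0],[0.2,0,6,0]]]'|head -2
python3 -m inch '[[[0,0,0,0],[0,0,0,0],[0,0,0,0],[0,0,0,0],[0,0,0,0],[0,0,0,0],[0,0,0,0]]]' 0
python3 -m inch '[[[0,0,-4,0],[0,0,-8,0],[0,0,-12,0],[0,0,-16,0],[0,0,-20,0],[0,0,-21,0],[0,0,-21,0],[0,0,-21,0]]]'|head -2
python3 -c "
from h import *
go(760,-66,230,180)"
```

```text
clock: 23.23
eef_pos: [511.6, -232.9, 22.1]
clock: 23.82
eef_pos: [511.4, -233.0, 22.3]
tool_rot: [-3.14, 0.003, 3.141]
force: [0.1, 0.2, 7.6]
width: 21.8
gripper_force: 58.5
clock: 24.48
eef_pos: [509.7, -232.3, 230.5]
t 24.5 pos [ 509.7 -232.3  230.5] yaw 180.0 -> row [-25.02  16.65   0.06] -0.0 w 21.9
```

```bash
python3 -m inch '[[[-3,2,0,0],[-6,4,0,0],[-9.4,6.2,0,0],[-12.8,8.4,0,0],[-16.2,10.6,0,0],[-19.6,12.8,0,0],[-22.5,14.8,0,0],[-25,16.7,0,0]]]'|head -2
python3 -m inch '[[[0,0,0,0],[0,0,0,0],[0,0,0,0]]]'|head -2
python3 -c "
from h import *
look('jlr',68,True,(667,-66))
go(667,-66,115,180)"
```

```text
clock: 25.15
eef_pos: [760.4, -63.4, 225.9]
clock: 25.4
eef_pos: [758.4, -66.4, 226.8]
jlr cam [689. -66. 371.] (np.float64(1.5604697420165226), np.False_, (array([668.5, -66.4]), 'diam', 89.2))
t 25.4 pos [758.4 -67.3 227.9] yaw 179.9 -> row [ 9.09  0.12 11.33] -0.1 w 21.9
```

View pics/jlr.png

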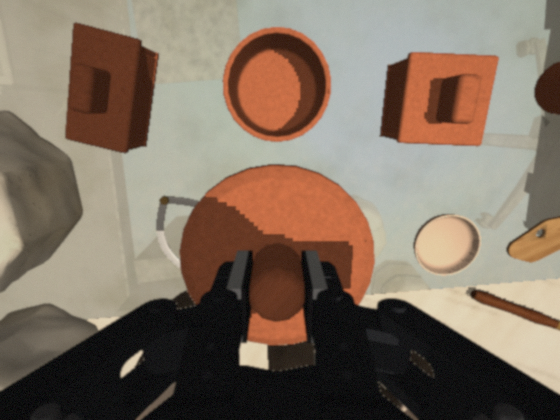

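The large jar is at (276,84), and the oblong and square lids on either side are seated.

```bash
python3 -m inch '[[[4,0.1,0,0],[8,0.1,0,0],[9.1,0.1,3,0],[9.1,0.1,7,0],[9.1,0.1,11,0],[9.1,0.1,11,0],[9.1,0.1,11,0],[9.1,0.1,11,0]]]'|head -2
python3 -m inch '[[[0,0,0,0],[0,0,0,0],[0,0,0,0]]]'|head -2
python3 -c "
from h import *
go(668,-66.4,82,180)"
```

```text
clock: 26.12
eef_pos: [670.3, -65.7, 122.2]
clock: 26.37
eef_pos: [670.5, -64.8, 122.4]
t 26.4 pos [670.5 -64.8 122.4] yaw 180.0 -> row [ 0.26 -0.16  4.04] -0.0 w 21.4
```

```bash
python3 -m inch '[[[0.2,-0.15,1,0],[0.2,-0.15,2,0],[0.2,-0.15,3,0],[0.2,-0.15,3.7,0],[0.2,-0.15,4,0],[0.2,-0.15,4,0],[0.2,-0.15,4,0]]]'
python3 -m inch '[[[0,0,0.1,0],[0,0,0.1,0],[0,0,0.1,0],[0,0,0.1,0]]]'
```

```text
clock: 26.95
eef_pos: [666.1, -66.0, 82.4]
tool_rot: [3.141, -0.002, 3.141]
force: [-9.3, 1.2, 20.1]
width: 21.9
gripper_force: 61.6
clock: 27.28
eef_pos: [666.1, -66.0, 82.3]
tool_rot: [3.141, -0.002, 3.141]
force: [-10.2, 1.2, 26.0]
width: 21.7
gripper_force: 62.3
```

```bash
python3 -m inch '[[[0,0,0,0],[0,0,0,0],[0,0,0,0],[0,0,0,0],[0,0,0,0]]]' 5|tail -2
python3 -m inch '[[[0,0,-3,0],[0,0,-7,0],[0,0,-11,0],[-2,2,-14,0],[-4,5,-18,0],[-6,8,-22,0],[-6,8,-25,0],[-6,8,-25,0]]]'|head -2
python3 -m inch '[[[0,0,0,0],[0,0,0,0],[0,0,0,0],[0,0,0,0],[0,0,0,0],[0,0,0,0]]]'|head -2
python3 -c "
from h import *
for z,g in [(76,(667,-66)),(70,(680,78)),(62,(671,-219)),(66,(665,219)),(16,(512,1))]: look('fin',z,z in(76,66,16),g)
im=get_image('side');cv2.imwrite('pics/side1.png',cv2.resize(im[110:320,110:430],None,fx=2.4,fy=2.4))"
```

```text
width: 50.0
gripper_force: 0.0
clock: 28.37
eef_pos: [731.0, 18.7, 335.8]
clock: 28.87
eef_pos: [726.7, 13.2, 328.1]
fin cam [656.  13. 472.] (np.float64(1.4182147149220214), np.False_, (array([666.6, -64.6]), 'diam', 92.7))
fin cam [656.  14. 472.] (np.float64(1.6088454271793444), np.False_, (array([679.9,  76.4]), 'wh', array([71.6, 70.4]), 'ang', 87.7))
fin cam [656.  14. 472.] (np.float64(11.567528926760652), np.False_, (array([ 673.4, -207.7]), 'wh', array([72.5, 94.5]), 'ang', 76.1))
fin cam [656.  14. 472.] (np.float64(9.577449656975746), np.False_, (array([667.4, 209.7]), 'diam', 71.9))
fin cam [657.  14. 472.] (np.float64(21.551504948555383), np.True_, (array([533.3,   4. ]), 'diam', 64.2))
```

View pics/fin.png

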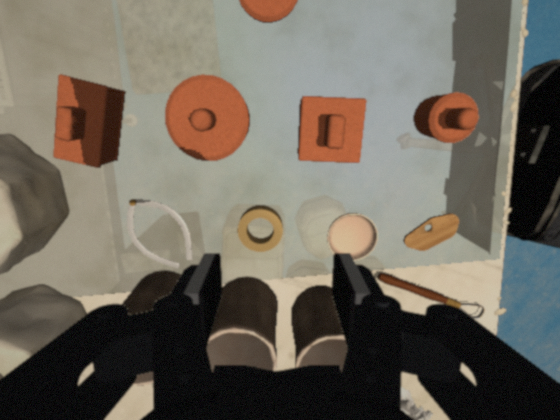

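View pics/side1.png

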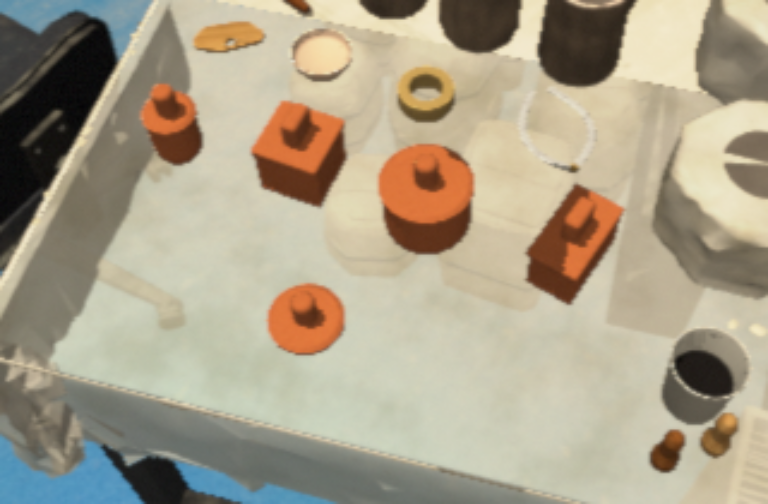

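Both views show all four lids flat and centred on their jars. The middle lid (306,320 in the enlarged side view) and the beaker (705,375) haven't moved.

```bash
python3 -c "
from cell import order
print(order.finish_job())"
```

```text
the job is handed in; nothing more can be done
None
```

I handed the job in with all four jars closed: each has its own lid, flat and centred in the final camera views, the middle-sized lid and the beaker look undisturbed, and the judge returned no verdict.

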